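Close the flap of the dishwasher-tablet tub and tuck it under its lip

TASK

The orange flap of the dishwasher-tablet tub is standing open. With the fingertips only, fold the flap over the opening and, keeping it pressed down, push it along until its free edge is tucked well in beneath the orange retaining lip, so that it stays shut by itself when you let go. Do not pinch or lift anything, leave the tub standing about where it is, and do not disturb the things around it.

Things in the scene. Friction and masses are not known exactly. Their poses are not given: they have to be found in the camera images.
- tablet_tub: White tub of dishwasher tablets with blue top, 170 (x) x 144 (y) x 100 mm high, about 1.6 kg, loose. Origin: centre of underside; z up. An orange flap, hinged along the tub's y at x = -45 mm, folds towards +x over the opening in the top; its edge goes under the fixed orange lip. Blue hinge blocks beside the flap: x = -59 to -17, |y| = 49 to 57 mm, up to 113 mm above the worktop.
- flap (a joint): Flap angle, rad: 0 = flat over the opening, 1.57 = upright (starts at 1.1 to 1.55; stop 1.9). The hinge is springy: let go before it is tucked, the flap rises again to about 1.0 (torque about 0.05 N m when flat). Tucked and let go, it rests up against the underside of the lip at about 0.08.
- flap_slide (a joint): Travel of flap and hinge pin in the hinge slots towards the lip (tub +x), m: 0 = drawn back (starts at 0 to 0.002), 0.016 = stop. Stays where it is left; takes 3 N plus 20 N per m/s. Up to 0.004 the folding flap passes in front of the lip; further in, an open flap comes down on top of the lip and is not held. Well tucked in: over 0.010.
- flap_hinge (a point): Point on the hinge axis, at the middle of its width, with the flap drawn back: 45 mm to the tub's -x of its centre, 106 mm above the worktop. The axis runs along the tub's y and itself moves with the slide.
- flap_ridge (a point): Foot of the finger ridge, hinge side, mid width, on the outer face of the flap: an orange plate 84 mm wide, 3 thick, free edge 75 mm from the hinge axis. Ridge: 70 wide, 9 high, 6 thick, its hinge-side face 48 mm from the axis. Flat, the outer face is 107.5 mm above the worktop. A fingertip set down on the plate at the hinge side of the ridge holds the flap down and pushes the ridge.
- flap_edge (a point): Middle of the flap's free edge, at half its 3 mm thickness.
- lip_edge (a point): Middle of the lower front edge of the orange retaining lip, 34 mm to the tub's +x of its centre, 113.5 mm above the worktop. The lip is 96 mm wide (along y), 5 mm thick, and overhangs 17 mm to the blue wall that carries it.
- lemon: Lemon, 71x53x51 mm, origin under its middle, beside the tub.
- salt_shaker: Salt shaker, 44 mm across, 90 mm high, origin under its middle, beside the tub.
- spice_jar: Glass spice jar with a green cap, 46 mm across, 106 mm high, origin under its middle, beyond the tub's lip end.

How it is judged:
On the way:
1. the flap is folded down over the opening, still in front of the lip (value of joint flap below 0.3 rad and value of joint flap_slide below 0.007 m).
At the end, for the whole second after the job is handed in: The flap lies over the opening (angle under 0.12 rad) with its free edge beneath the lip by more than 5 mm (slide over 10 mm), staying there by itself; the tub stands flat, at rest and within 50 mm of where it was (value of joint flap below 0.12 rad and value of joint flap_slide above 0.01 m and x of flap_edge in the frame of lip_edge above 0.005 m and z of flap_edge in the frame of lip_edge below 0.001 m and velocity of joint flap below 0.05 rad/s and height (world z) of tablet_tub below 0.004 m and angle between tablet_tub's own z axis and vertical below 0.03 rad and distance of tablet_tub from where it was at the start of the episode below 0.05 m and linear speed of tablet_tub below 0.02 m/s); the robot touches nothing.
It fails at once if the tub is lifted or tipped, or shoved more than 60 mm (height (world z) of tablet_tub above 0.012 m or angle between tablet_tub's own z axis and vertical above 0.15 rad or distance of tablet_tub from where it was at the start of the episode above 0.06 m).
It fails at once if something standing around is moved more than 30 mm or knocked over (distance of any of lemon, salt_shaker, spice_jar from where it was at the start of the episode above 0.03 m or angle between any of salt_shaker, spice_jar's own z axis and vertical above 0.4 rad).
It also fails if it takes over 38 s, if anything falls off the work surface, if the arm or the gripper's body presses on something with over 40 N, if the wrist force passes 120 N, or if a joint passes its speed limit or range.

ROBOT

A 6-joint arm with a two-finger parallel gripper is mounted at the origin on a cart in front of the work surface, level with it; the furniture and walls round the work are solid. World frame = base frame: x ahead of the robot, y to its left, z up, the work surface at z = 0. Lengths are in m, angles in rad, forces in N, time in s.
With the tool pointing down it reaches from about 0.425 to 0.95 m from the base axis. Payload 3.5 kg.
Tool frame: the origin (TCP) lies midway between the tips of the shut fingers; the grasp point (between the pads) lies 19 mm behind it; z points along the fingers, y is the line along which they close (so a half turn about z gives the same grasp; the last joint's range is limited). The gripper opens to 85 mm and grips with 20 to 120 N. Pads are 22 mm wide; open, the fingers measure 114 mm over their backs; the gripper's body (76 mm by 85 mm) begins 54 mm behind the grasp point. The pads swing forward as they close: fully open they stand 13 mm farther back than shut.
Start: joints at [-1.465, 0.286, 1.577, -0, 1.279, -0.15], TCP at [0.171, -0.653, 0.231] pointing down, gripper open.
Joint ranges: [-2.77, 2.77], [-0.9, 2.22], [0.21, 2.48], [-1.53, 4.67], [0.24, 2.81], [-2.84, 2.84]. Speed limits (rad/s): [2.79, 2.79, 3.14, 3.14, 3.14, 3.14].

INTERFACE

Orientations are given as a unit quaternion [x, y, z, w].
In Python, from plant import ctrl gives the robot as it stands.
- The arm moves only by the tool arm_command, never from a script. Its argument "steps" is one flat list of numbers, 5 for each row, row after row: the opening in per cent of the stroke, from 0 (shut) to 100 (fully open), then the shift along the tool's x, y, z each as a share of 25 mm, from -1 to 1, then the turn about the tool's z as a share of 0.1 rad, from -1 to 1. In form: [grip, tx, ty, tz, spin, grip, tx, ty, tz, spin, ...]. A call has 1 to 8 rows; each row shifts and turns the commanded pose from where the row before left it, along the tool's axes as they then stand; what a row does not reach is not made up. A row lasts 1/12 s, in which the tool goes at most 41.7 mm and 7.16 degrees, less where a joint would pass 70% of its speed; a pose out of reach is approached as far as the arm can. A call with a number of a shift or a turn outside -1 to 1 is refused whole. A call with a gripper value outside its range is refused whole. The fingers move at their own pace and stop on an object; "squeeze" is the grip in N (left out, the last holds). Time passes only in rows, so rows that do not move let the fingers close. It gives the time, the measured TCP pose, the force, the opening and the grip force at its end, in the units of the state.
- ctrl.get_state(): the state, without advancing time (a new reading comes with each control period).
- ctrl.read_camera(name): name is "side" or "top"; returns the picture (420x560x3 uint8, red, green, blue); there is no depth.
- ctrl.camera_model(name): a dict with "intrinsics" (3x3 intrinsics, pixels), "D" ([k1, k2, p1, p2, k3] as OpenCV has them; the pictures are not rectified), "rvec" (rotation vector, rad) and "tvec" (3), from world to camera coordinates, as OpenCV has them. Camera axes: x right, y down, z forward; pixel columns grow to the right and rows downward; lengths in m; the calibration is good to about 2 mm. A picture is of the moment at which its call begins. camera_model takes no time and is no camera call.
- ctrl.sign_off(): hands the job in; it is judged then, once.
The state is a dict: "time": time; "qpos": joint angles; "dq": joint speeds; "joint_efforts": joint torques, N m; "eef_pos": TCP position; "tcp_rot": TCP orientation; "contact_force": force on the tool from outside, world axes, zero at the start; "wrist_torque": the same for the moment, N m; "opening": opening from 0.0 (shut) to 1.0 (fully open); "finger_force": force on a finger pad.
Only numpy, scipy, OpenCV 4.12 (cv2) and the standard library are available. Lean on these libraries where they do the work, as an engineer would, in place of code of your own. Each camera call takes 0.05 s, during which the arm holds its last target. There are 200 camera calls.

## Working session

There is one attempt and no reset: what is moved stays moved. The work goes in short steps, Python scripts to look and compute and a tool call to move; the robot and the scene stay as the last step left them, time stands still between calls to the robot, and variables do not carry over. Pictures are saved under pics/ and viewed, at most 10 in all, crops included, and the job is handed in when it is done.

Besides the shell and the picture viewer there is one more tool, called after "Call:" by a JSON object that holds its "name" and its "arguments". arm_command: Moves the arm, as the interface text tells. Its arguments: {"type":"object","properties":{"steps":{"type":"array","items":{"type":"number"}},"squeeze":{"type":"number"}},"required":["steps"]}

```bash
mkdir -p pics
python3 - <<'E'
from plant import ctrl
import cv2,numpy as np
for n in("top","side"):
    im=ctrl.read_camera(n);cv2.imwrite(f"pics/{n}0.png",im[:,:,::-1])
    m=ctrl.camera_model(n);R=cv2.Rodrigues(np.array(m["rvec"]))[0];print(n,(-R.T@np.array(m["tvec"]).ravel()).round(3),R.round(2).tolist(),np.array(m["intrinsics"]).round(0).tolist())
s=ctrl.get_state();print(s)
E
```

```text
top [0.381 0.134 0.928] [[0.1, -1.0, 0.0], [-0.97, -0.09, -0.23], [0.23, 0.02, -0.97]] [[404.0, 0.0, 277.0], [0.0, 404.0, 210.0], [0.0, 0.0, 1.0]]
side [ 0.277 -0.666  0.555] [[0.94, -0.35, -0.02], [-0.19, -0.45, -0.87], [0.29, 0.82, -0.49]] [[518.0, 0.0, 283.0], [0.0, 518.0, 212.0], [0.0, 0.0, 1.0]]
{'time': 0.1, 'qpos': array([-1.46500230e+00,  2.87121333e-01,  1.57804144e+00,  2.29725018e-05,
        1.27863740e+00, -1.50008555e-01]), 'dq': array([ 0.00137653, -0.00288577, -0.00424151,  0.00038008, -0.00086452,
       -0.00153223]), 'joint_efforts': array([ 9.62791019e-04, -4.07293940e+01, -2.93697560e+01, -1.36570561e-04,
        3.40673898e-03, -1.81033062e-05]), 'eef_pos': array([ 0.17075345, -0.65241843,  0.23005014]), 'tcp_rot': array([ 9.91831594e-01,  1.27549486e-01,  3.53923338e-05, -1.10324892e-03]), 'contact_force': array([-0.281928  ,  0.5798665 ,  0.19256132]), 'wrist_torque': array([ 0.01005441,  0.01598016, -0.00024379]), 'finger_force': 0.0, 'opening': 0.9965459664943587}
```

View pics/top0.png

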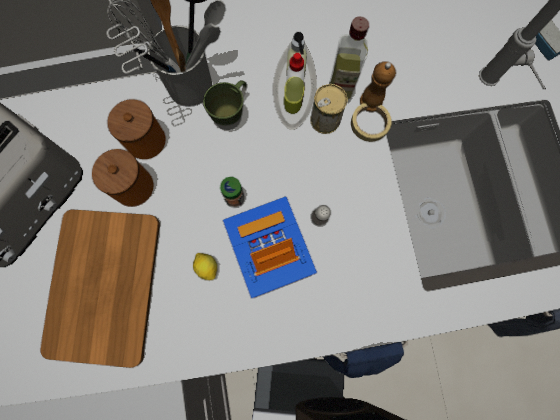

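View pics/side0.png

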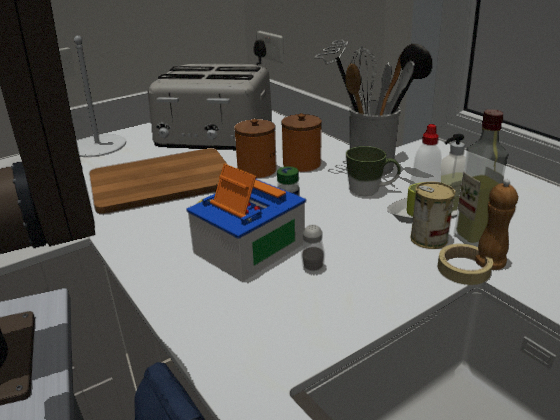

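The top view shows the tub's blue top around px (269,246), the lip at (261,223), the flap at (274,256), the jar at (232,190), the shaker at (321,214) and the lemon at (205,266). The side view shows the flap nearly upright at (235,190), with the lip behind it.

```bash
cat > h.py <<'E'
import cv2,numpy as np
from plant import ctrl
def ray(n,p):
    m=ctrl.camera_model(n);R=cv2.Rodrigues(np.array(m["rvec"]))[0];t=np.array(m["tvec"]).ravel()
    u=cv2.undistortPoints(np.array(p,float).reshape(-1,1,2),np.array(m["intrinsics"]),np.array(m["D"]))[:,0]
    return -R.T@t,np.c_[u,np.ones(len(u))]@R
def plane(n,p,z):
    c,d=ray(n,p);return c+d*((z-c[2])/d[:,2])[:,None]
def proj(n,P):
    m=ctrl.camera_model(n);return cv2.projectPoints(np.array(P,float),np.array(m["rvec"]),np.array(m["tvec"]),np.array(m["intrinsics"]),np.array(m["D"]))[0][:,0]
def mask(im,lo,hi): return cv2.inRange(cv2.cvtColor(im,cv2.COLOR_RGB2HSV),lo,hi)
def blobs(mk,a=40):
    cs=cv2.findContours(mk,cv2.RETR_EXTERNAL,cv2.CHAIN_APPROX_NONE)[0]
    return sorted([c for c in cs if cv2.contourArea(c)>a],key=cv2.contourArea)[::-1]
E
python3 - <<'E'
from h import *
np.set_printoptions(precision=4,suppress=True)
im=cv2.imread("pics/top0.png")[:,:,::-1].copy()
b=mask(im,(105,150,80),(125,255,255));b[:,:200]=0;b[:,340:]=0;b[:180]=0;b[310:]=0
b=cv2.morphologyEx(b,cv2.MORPH_CLOSE,np.ones((15,15)))
c=blobs(b)[0]
P=plane("top",c[:,0],0.1)[:,:2]
r=cv2.minAreaRect(P.astype(np.float32));print("tub",r);print(cv2.boxPoints(r))
o=mask(im,(5,170,60),(20,255,255));o[:,:220]=0;o[:,320:]=0;o[:200]=0;o[300:]=0
for c in blobs(o):
    print("or",cv2.boundingRect(c),cv2.minAreaRect(c));Q=plane("top",c[:,0],.1185)[:,:2];q=cv2.minAreaRect(Q.astype(np.float32));print(q)
# side: orange
s=cv2.imread("pics/side0.png")[:,:,::-1].copy()
o=mask(s,(5,170,60),(20,255,255));o[:,:190]=0;o[:,310:]=0;o[:160]=0;o[240:]=0
for c in blobs(o):print("side",cv2.boundingRect(c),cv2.boxPoints(cv2.minAreaRect(c)).tolist())
print(plane("top",[(232,184)],.106),plane("top",[(321,212)],.06),plane("top",[(205,266)],.025))
cv2.imwrite("pics/c1.png",cv2.hconcat([cv2.resize(im[190:310,210:330],(400,400),interpolation=2),cv2.resize(s[155:275,185:305],(400,400),interpolation=2)])[:,:,::-1])
E
```

```text
tub ((0.4967813491821289, 0.15748941898345947), (0.17264921963214874, 0.1408589482307434), 26.50889778137207)
[[0.3881 0.182 ]
 [0.451  0.0559]
 [0.6055 0.133 ]
 [0.5426 0.259 ]]
or (251, 239, 47, 36) ((273.4249572753906, 256.3069763183594), (22.523447036743164, 44.58088684082031), 68.74949645996094)
((0.4739571809768677, 0.14520272612571716), (0.04535252973437309, 0.08939369022846222), 26.72367286682129)
or (239, 212, 45, 25) ((260.863037109375, 223.80137634277344), (10.299620628356934, 45.52900695800781), 69.44395446777344)
((0.5374016165733337, 0.17736636102199554), (0.021396907046437263, 0.09285508096218109), 26.48484992980957)
side (210, 160, 75, 57) [[199.92462158203125, 170.76626586914062], [269.871826171875, 148.20263671875], [286.95947265625, 201.17434692382812], [217.01226806640625, 223.73797607421875]]
side (284, 160, 26, 11) [[284.0, 160.0], [309.0, 160.0], [309.0, 170.0], [284.0, 170.0]]
[[0.6194 0.2482 0.106 ]] [[0.5878 0.0514 0.06  ]] [[0.4478 0.2966 0.025 ]]
```

View pics/c1.png

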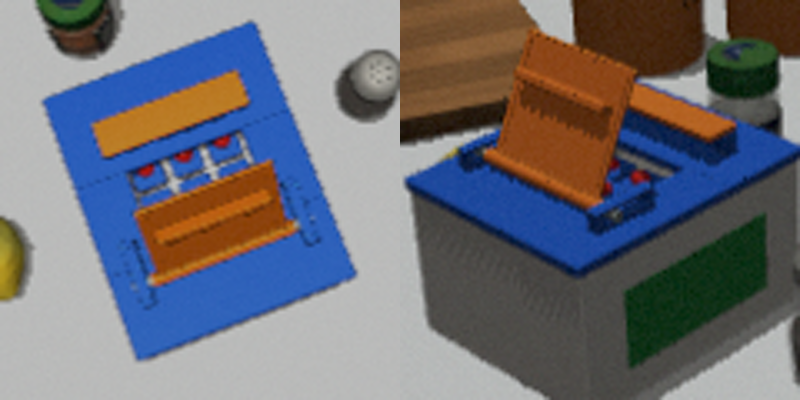

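Checks: the tub fits its 170×144 mm size, centred at (0.497, 0.157) with yaw 26.5°, and the lip agrees to about 2 mm. I'll go with the fingers shut, turn the tool x axis to the tub's +x, and stay outside the near reach limit on the way.

Call:
{"name": "arm_command", "arguments": {"steps": [0, 0, 0, 0, -1, 0, 0, 0, 0, -1, 0, 1, -0.5, 0, 0, 0, 1, -0.5, 0, 0, 0, 1, -0.5, 0, 0, 0, 1, -0.5, 0, 0, 0, 1, -0.5, 0, 0, 0, 1, -0.5, 0, 0], "squeeze": 20}}

```text
time: 0.77
eef_pos: [0.273, -0.5182, 0.2306]
tcp_rot: [0.974, 0.226, -0.0, -0.001]
contact_force: [0.0, 0.7, -0.7]
opening: 0.002
finger_force: 0.0
```

Call:
{"name": "arm_command", "arguments": {"steps": [0, 1, -0.5, 0, 0, 0, 1, -0.5, 0, 0, 0, 1, -0.5, 0, 0, 0, 1, -0.5, 0, 0, 0, 1, -0.5, 0, 0, 0, 1, -0.5, 0, 0, 0, 1, -0.5, 0, 0, 0, 1, -0.5, 0, 0]}}

```text
time: 1.43
eef_pos: [0.4085, -0.3403, 0.2308]
tcp_rot: [0.974, 0.226, -0.0, -0.0]
contact_force: [0.2, -1.2, -0.9]
opening: -0.0
finger_force: 0.0
```

Call:
{"name": "arm_command", "arguments": {"steps": [0, 1, -0.5, 0, 0, 0, 1, -0.5, 0, 0, 0, 1, -0.5, 0, 0, 0, 1, -0.5, 0, 0, 0, 1, -0.5, 0, 0, 0, 1, -0.5, 0, 0, 0, 0, 0, 0, 0]}}

```text
time: 2.02
eef_pos: [0.5114, -0.2049, 0.2308]
tcp_rot: [0.974, 0.228, 0.0, -0.001]
contact_force: [0.1, -0.1, -0.5]
opening: 0.001
finger_force: 0.0
```

Call:
{"name": "arm_command", "arguments": {"steps": [0, 0.2, -0.95, 0, 0, 0, 0.2, -0.95, 0, 0, 0, 0.2, -0.95, 0, 0, 0, 0.2, -0.95, 0, 0, 0, 0.2, -0.95, 0, 0, 0, 0.2, -0.95, 0, 0, 0, 0.2, -0.95, 0, 0, 0, 0.2, -0.95, 0, 0]}}

```text
time: 2.68
eef_pos: [0.4612, -0.0196, 0.2309]
tcp_rot: [0.974, 0.226, -0.0, -0.0]
contact_force: [1.3, -0.2, 0.0]
opening: 0.0
finger_force: 0.0
```

Call:
{"name": "arm_command", "arguments": {"steps": [0, 0.2, -0.95, 0, 0, 0, 0.2, -0.95, 0, 0, 0, 0.2, -0.95, 0, 0, 0, 0.2, -0.95, 0, 0, 0, 0.2, -0.95, 0, 0, 0, 0.1, -0.9, 0, 0, 0, 0, 0, 0, 0]}}

```text
time: 3.27
eef_pos: [0.423, 0.1208, 0.2308]
tcp_rot: [0.974, 0.228, -0.001, -0.001]
contact_force: [-0.3, -0.2, -1.6]
opening: 0.001
finger_force: 0.0
```

```bash
cat >> h.py <<'E'
C=np.array([.497,.1575]);a=np.radians(26.5);X=np.array([np.cos(a),np.sin(a)]);Y=np.array([-np.sin(a),np.cos(a)])
def where():
    s=ctrl.get_state();p=s["eef_pos"];d=p[:2]-C
    print("t %.2f corner rel hinge x,z mm: %.1f %.1f  tub y %.1f"%(s["time"],(d@X+.045+.011)*1e3,(p[2]-.106)*1e3,d@Y*1e3), "F tub x,y,z",(s["contact_force"][:2]@X).round(1),(s["contact_force"][:2]@Y).round(1),s["contact_force"][2].round(1))
def crop(n,f):
    im=ctrl.read_camera(n)
    x,y=(180,100) if n=="side" else (200,180)
    cv2.imwrite(f,cv2.resize(im[y:y+150,x:x+200],(800,600),interpolation=2)[:,:,::-1])
E
python3 - <<'E'
from h import *
where();crop("side","pics/s1.png")
E
```

```text
t 3.27 corner rel hinge x,z mm: -26.6 124.8  tub y 0.2 F tub x,y,z -0.4 0.0 -1.6
```

View pics/s1.png

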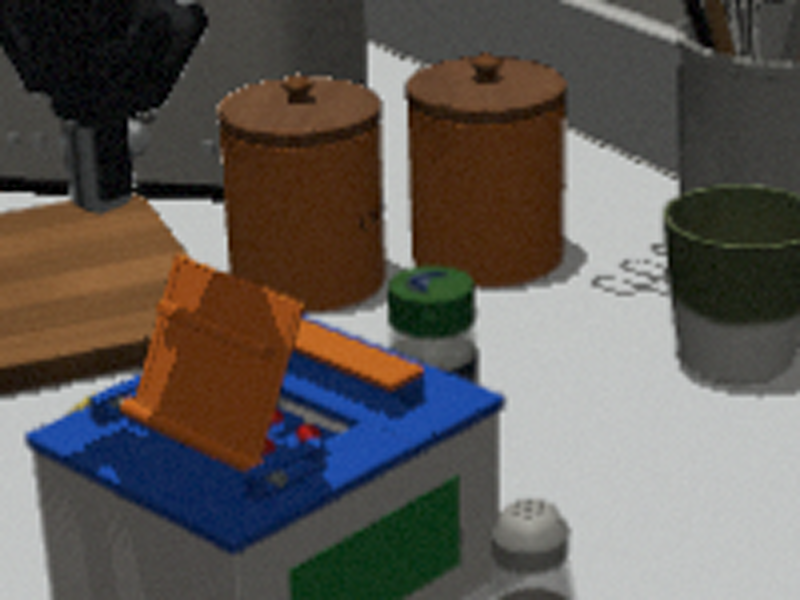

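The fingertip, at crop (100,200), is above and on the hinge side of the nearly upright flap, and nothing has been touched. Next I lower behind the flap and push forward.

Call:
{"name": "arm_command", "arguments": {"steps": [0, 0, 0, 0.95, 0, 0, 0, 0, 0.95, 0, 0, 0, 0, 0.95, 0, 0, 0, 0, 0.95, 0, 0, 0, 0, 0, 0]}}

```text
time: 3.73
eef_pos: [0.421, 0.1173, 0.1312]
tcp_rot: [0.974, 0.225, -0.005, -0.001]
contact_force: [-0.8, -0.2, -0.9]
opening: 0.002
finger_force: 0.0
```

Call:
{"name": "arm_command", "arguments": {"steps": [0, 0.2, 0, 0, 0, 0, 0.2, 0, 0, 0, 0, 0.2, 0, 0, 0, 0, 0.2, 0, 0, 0, 0, 0.2, 0, 0, 0, 0, 0.2, 0, 0, 0, 0, 0.2, 0, 0, 0, 0, 0.2, 0, 0, 0]}}

```text
time: 4.4
eef_pos: [0.4609, 0.1366, 0.1364]
tcp_rot: [0.974, 0.226, -0.0, 0.0]
contact_force: [-1.4, 0.1, -1.2]
opening: -0.003
finger_force: 0.3
```

Run:
```python
from h import *
where();crop("side","pics/s2.png")
```

```text
t 4.40 corner rel hinge x,z mm: 14.3 30.4  tub y -2.6 F tub x,y,z -1.2 0.8 -1.2
```

View pics/s2.png

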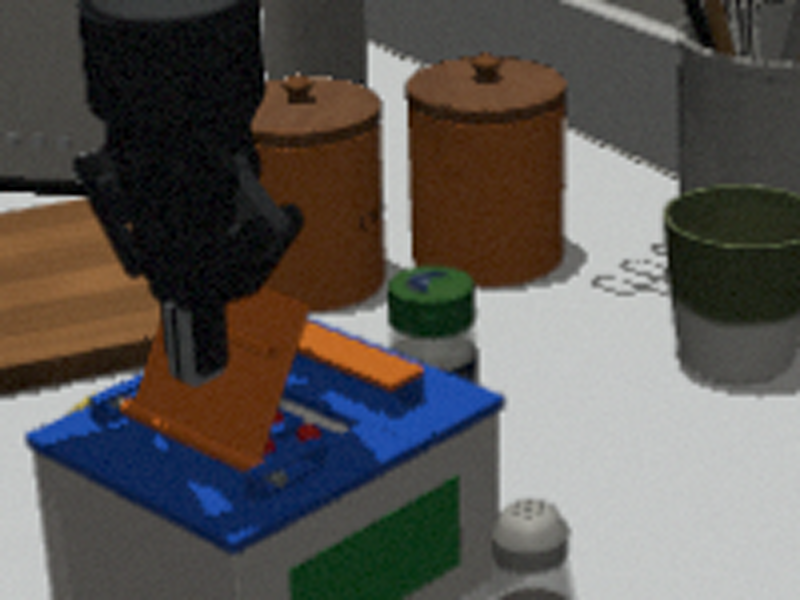

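The fingertip at crop (200,380) rests on the flap's outer face below the ridge. Now I take it around the arc and down.

Call:
{"name": "arm_command", "arguments": {"steps": [0, 0.24, 0, 0, 0, 0, 0.12, 0, 0.1, 0, 0, 0.12, 0, 0.1, 0, 0, 0.1, 0, 0.13, 0, 0, 0.1, 0, 0.13, 0, 0, 0.07, 0, 0.17, 0, 0, 0.07, 0, 0.17, 0, 0, 0, 0, 0, 0]}}

```text
time: 5.12
eef_pos: [0.4787, 0.1454, 0.1154]
tcp_rot: [0.974, 0.226, -0.0, -0.0]
contact_force: [-0.3, 0.1, 1.7]
opening: 0.001
finger_force: 0.4
```

Run:
```python
from h import *
where();crop("side","pics/s3.png")
```

```text
t 5.12 corner rel hinge x,z mm: 34.2 9.4  tub y -2.7 F tub x,y,z -0.3 0.3 1.7
```

View pics/s3.png

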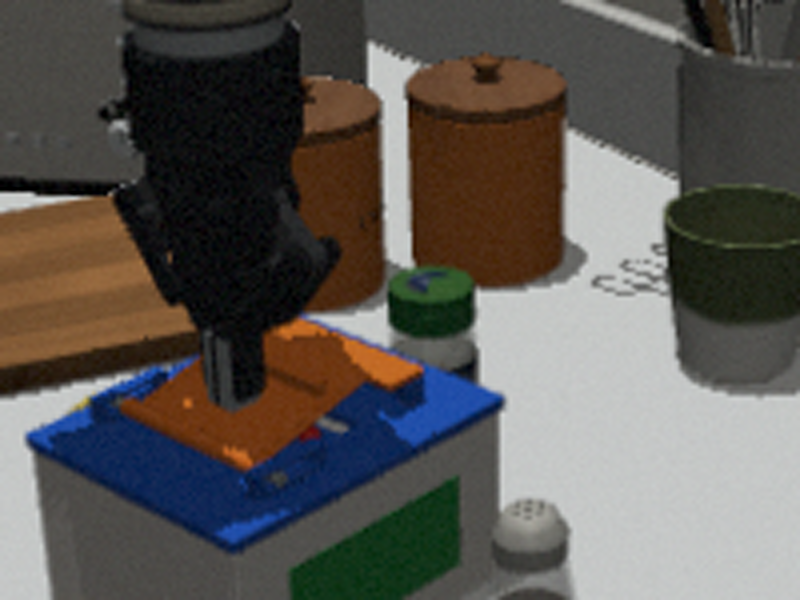

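The flap is nearly folded and still in front of the lip, with the fingertip at crop (235,405). I go straight down the rest of the way.

Call:
{"name": "arm_command", "arguments": {"steps": [0, 0, 0, 0.08, 0, 0, 0, 0, 0.08, 0, 0, 0, 0, 0.08, 0, 0, 0, 0, 0.08, 0, 0, 0, 0, 0, 0]}}

```text
time: 5.58
eef_pos: [0.4789, 0.1453, 0.1081]
tcp_rot: [0.974, 0.226, 0.0, 0.0]
contact_force: [1.1, 0.4, 0.6]
opening: 0.001
finger_force: 0.5
```

Call:
{"name": "arm_command", "arguments": {"steps": [0, 0, 0, 0.04, 0, 0, 0, 0, 0.02, 0, 0, 0, 0, 0, 0]}}

```text
time: 5.83
eef_pos: [0.4789, 0.1453, 0.1076]
tcp_rot: [0.974, 0.226, -0.0, 0.0]
contact_force: [-1.0, -0.5, 4.7]
opening: 0.002
finger_force: 2.5
```

Run:
```python
from h import *
where();crop("side","pics/s4.png")
```

```text
t 5.83 corner rel hinge x,z mm: 34.4 1.6  tub y -2.9 F tub x,y,z -1.1 0.0 4.7
```

View pics/s4.png

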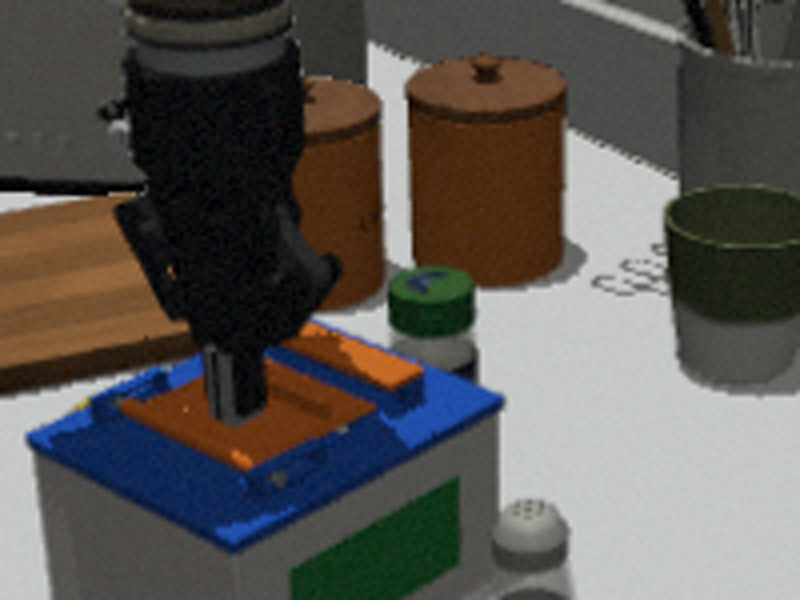

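The flap lies flat at the stated height (tip z 107.6 mm, 4.7 N), its free edge at about crop (375,408) in front of the lip. Now I push along.

Call:
{"name": "arm_command", "arguments": {"steps": [0, 0.08, 0, 0, 0, 0, 0.08, 0, 0, 0, 0, 0.08, 0, 0, 0, 0, 0.08, 0, 0, 0, 0, 0.08, 0, 0, 0, 0, 0.08, 0, 0, 0, 0, 0.08, 0, 0, 0, 0, 0, 0, 0, 0]}}

```text
time: 6.55
eef_pos: [0.4911, 0.1514, 0.1075]
tcp_rot: [0.974, 0.226, -0.001, 0.0]
contact_force: [-2.9, -0.7, 6.7]
opening: 0.004
finger_force: 3.2
```

Run:
```python
from h import *
where()
```

```text
t 6.55 corner rel hinge x,z mm: 48.0 1.5  tub y -2.9 F tub x,y,z -2.9 0.7 6.7
```

Call:
{"name": "arm_command", "arguments": {"steps": [0, 0.08, 0, 0, 0, 0, 0.08, 0, 0, 0, 0, 0.08, 0, 0, 0, 0, 0.08, 0, 0, 0, 0, 0.08, 0, 0, 0, 0, 0, 0, 0, 0]}}

```text
time: 7.05
eef_pos: [0.4995, 0.1554, 0.1074]
tcp_rot: [0.974, 0.226, -0.002, 0.0]
contact_force: [-3.7, -1.2, 6.4]
opening: -0.005
finger_force: 3.5
```

Run:
```python
from h import *
where()
```

```text
t 7.05 corner rel hinge x,z mm: 57.3 1.4  tub y -3.0 F tub x,y,z -3.9 0.6 6.4
```

Call:
{"name": "arm_command", "arguments": {"steps": [0, 0.08, 0, 0, 0, 0, 0.08, 0, 0, 0, 0, 0.08, 0, 0, 0, 0, 0, 0, 0, 0]}}

```text
time: 7.38
eef_pos: [0.5048, 0.158, 0.1073]
tcp_rot: [0.974, 0.226, -0.002, 0.0]
contact_force: [-3.8, -1.6, 7.0]
opening: 0.001
finger_force: 3.9
```

Call:
{"name": "arm_command", "arguments": {"steps": [0, 0.06, 0, 0, 0, 0, 0.04, 0, 0, 0, 0, 0, 0, 0, 0]}}

```text
time: 7.63
eef_pos: [0.5049, 0.1581, 0.107]
tcp_rot: [0.974, 0.227, -0.006, 0.001]
contact_force: [-9.3, -4.4, 10.9]
opening: 0.002
finger_force: 7.4
```

Run:
```python
from h import *
where();crop("side","pics/s5.png")
```

```text
t 7.63 corner rel hinge x,z mm: 63.3 1.0  tub y -3.0 F tub x,y,z -10.3 0.2 10.9
```

View pics/s5.png

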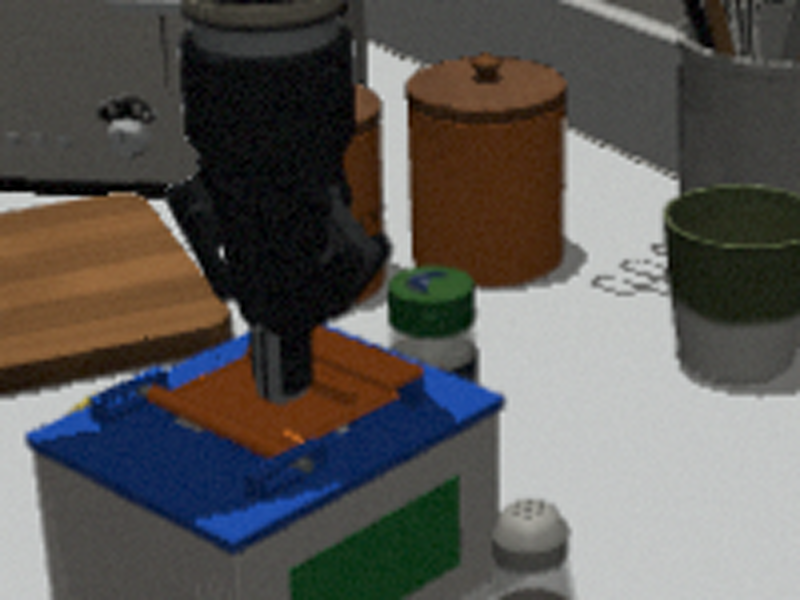

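The force rise at 63.3 mm shows the slide is at its stop, with the flap edge under the lip (crop (400,390)) and the tub unmoved. Now I release.

Call:
{"name": "arm_command", "arguments": {"steps": [0, -0.1, 0, -0.06, 0, 0, -0.06, 0, -0.12, 0, 0, 0, 0, -0.3, 0, 0, 0, 0, -0.8, 0, 0, 0, 0, -1, 0, 0, 0, 0, -1, 0, 0, 0, 0, -1, 0, 0, 0, 0, -1, 0]}}

```text
time: 8.35
eef_pos: [0.5042, 0.1579, 0.2402]
tcp_rot: [0.974, 0.226, -0.0, -0.0]
contact_force: [-0.3, -0.2, -0.1]
opening: -0.001
finger_force: 0.0
```

Call:
{"name": "arm_command", "arguments": {"steps": [0, -1, 0, 0, 0, 0, -1, 0, 0, 0, 0, -1, 0, 0, 0, 0, 0, 0, 0, 0, 0, 0, 0, 0, 0, 0, 0, 0, 0, 0]}}

```text
time: 8.85
eef_pos: [0.4376, 0.125, 0.2393]
tcp_rot: [0.974, 0.226, 0.001, 0.0]
contact_force: [0.5, -0.5, 0.6]
opening: 0.003
finger_force: 0.0
```

Run:
```python
from h import *
where();crop("side","pics/s6.png")
```

```text
t 8.85 corner rel hinge x,z mm: -11.7 133.3  tub y -2.6 F tub x,y,z 0.3 -0.6 0.6
```

View pics/s6.png

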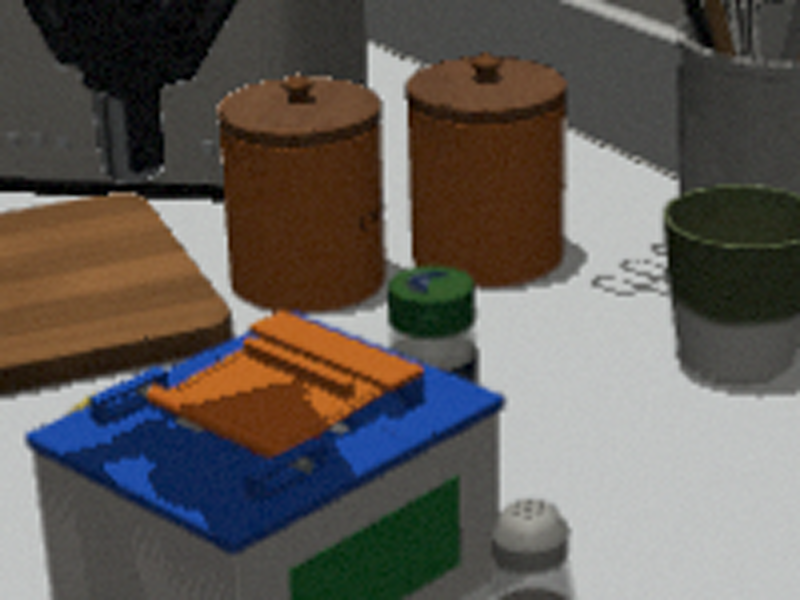

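The gripper is clear. The flap stays shut with its edge under the lip at about crop (390,385), and the tub, jar and shaker have not moved.

```bash
python3 -c "
from plant import ctrl
print(ctrl.sign_off())"
```

```text
the job is handed in; nothing more can be done
None
```

I folded the flap, pushed it under the lip to the slide's stop and let go; in the last picture it was staying shut by itself with nothing visibly disturbed, and I handed the job in at about 9 s (no verdict was returned).

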